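# Pop the sample hatch

### The job

Of the two white units on the bench, open the hatch of the sample unit (the one with the round boss on its lid): with shut fingertips press the grey spot near its front edge gently, once, until the latch lets go, then take the hand away so that the hatch springs open by itself. Stay clear of it and watch for two seconds that it stays open; do not prise it or push it down again. Leave the fuse unit's ribbed hatch shut and do not shift anything else on the bench.

Things in the scene. Friction and masses are not known exactly. Their poses are not given: they have to be found in the camera images.
- sample_unit: Sample unit: white plastic unit fixed to the bench, 155 mm deep, 140 wide, 90 high, on a grey plinth 0 to 30 mm high. Its hatch, most of its top, carries a raised round boss (56 mm across, 4 mm high) with a grey disc in it. Origin: underside (top of plinth), on the centre line, 70 mm behind the hatch's front edge; -x points out of its front, z up. Side walls 5 mm, front wall 20 mm below the shut hatch's face.
- sample_pad (a point): Where to press: centre of a flat grey spot, 22 mm across, on the sample hatch's upper face, on its centre line, 31 mm behind its front edge, 94 mm in front of its hinge; 90 mm above the unit's underside when shut. Moves with the hatch; z is normal to it, x points to the hinge. The hatch is 125 mm long, 124 wide; the round boss begins 22 mm behind the spot's centre.
- sample_hatch (a joint): Angle of the sample hatch, hinged at its rear edge, rad: 0 shut and latched, negative pressed in (stop -0.085), positive open (stop 1.1). Pressing at the spot takes about 4 to 5 N; the latch lets go beyond about -0.04 (4 mm at the spot; the stop is at 8 mm). Then a damped spring lifts it after the withdrawing finger and opens it fully in about 1 s, front edge rising and going back.
- sample_latch (a joint): Travel of the hidden latch tongue in the sample unit, m: 0 = engaged, about 0.012 when it has let go, 0.025 after the hatch has risen past about 0.25 rad; it then stays there, showing that the hatch has popped.
- fuse_unit: The fuse unit: same size and make as the sample unit, but its hatch carries three straight raised ribs (80 mm long, 4 mm high) in place of the round boss. To be left shut. The two units stand side by side and may be either way round. Plinth height (its own), origin and axes as for the sample unit.
- fuse_pad (a point): The like spot on the fuse hatch (not to be pressed).
- fuse_hatch (a joint): Hinge angle of the fuse hatch, rad: 0 = shut, same mechanism; must stay shut.
- flask_big: Bystander: amber volumetric flask with black stopper, 76 mm across, 170 mm tall. Loose. Origin at its underside, on its axis.
- flask_small: Bystander: smaller amber volumetric flask, 61 mm across, 136 mm tall. Loose. Origin at its underside, on its axis.
- dropper: Bystander: amber dropper bottle with red cap, 42 mm across, 85 mm tall. Loose. Origin at its underside, on its axis.
- beaker: Bystander: open glass beaker, 68 mm across, 75 mm tall. Loose. Origin at its underside, on its axis.
- mug: Bystander: white mug, 76 mm across, 85 mm tall. Loose. Origin at its underside, on its axis.
- cup_a: Bystander: white capped sample cup, 36 mm across, 30 mm tall, standing between the two units. Loose. Origin at its underside, on its axis.
- cup_b: Bystander: white capped sample cup, 36 mm across, 30 mm tall, in front of and to the left of the units. Loose. Origin at its underside, on its axis.
- spatula: Bystander: lab spatula lying down, 170 mm long. Loose. Origin at its underside.

How it is judged:
By the outcome, as a careful person would: the job done as asked, in the order asked, and still so for the second after the job is handed in, with the robot touching nothing.
It also fails if it takes over 38 s, if anything falls off the work surface, if the arm or the gripper's body presses on something with over 40 N, if the wrist force passes 120 N, or if a joint passes its speed limit or range.

### The arm

A 6-joint arm with a two-finger parallel gripper is mounted at the origin on the work surface. World frame = base frame: x ahead of the robot, y to its left, z up, the work surface at z = 0. Lengths are in m, angles in rad, forces in N, time in s.
With the tool pointing down it reaches from about 0.225 to 0.725 m from the base axis. Payload 3.1 kg.
Tool frame: the origin (TCP) lies midway between the tips of the shut fingers; the grasp point (between the pads) lies 19 mm behind it; z points along the fingers, y is the line along which they close (so a half turn about z gives the same grasp; the last joint's range is limited). The gripper opens to 85 mm and grips with 20 to 120 N. Pads are 22 mm wide; open, the fingers measure 114 mm over their backs; the gripper's body (76 mm by 85 mm) begins 54 mm behind the grasp point. The pads swing forward as they close: fully open they stand 13 mm farther back than shut.
Start: joints at [1.118, 0.048, 0.099, 1.622, 0, 1.443], TCP at [0.168, 0.498, 0.193] pointing down, gripper open.
Joint ranges: [-2.91, 2.91], [-0.99, 1.94], [-1.21, 1.42], [-2.12, 2.29], [-1.49, 1.47], [-3.14, 3.14]. Speed limits (rad/s): [2.79, 2.79, 3.14, 3.14, 3.14, 3.14].

### API

Orientations are given as [roll, pitch, yaw] about the fixed x, y, z axes, in that order (R = Rz(yaw) Ry(pitch) Rx(roll)).
In Python, from station import get_obs, vision, job_done gives the robot as it stands.
- The arm moves only by the tool step_arm, never from a script. Its argument "series" is a list of rows, each an object of numbers: "claw": the opening, from -1 (shut) to 1 (fully open); "tx", "ty", "tz": the shift along the tool's x, y, z in mm; "yaw": the turn about the tool's z in degrees. A call has exactly 5 rows; each row is the pose to reach, as a shift and turn from the pose commanded when the call began, along the tool's axes at that moment; what a row does not reach only later rows make up. A row lasts 1/8 s, in which the tool goes at most 62.5 mm and 10.7 degrees, less where a joint would pass 70% of its speed; a pose out of reach is approached as far as the arm can. A call with a gripper value outside its range is refused whole. The fingers move at their own pace and stop on an object; "force" is the grip in N (left out, the last holds). Time passes only in rows, so rows that repeat a pose let the fingers close, or fill a call up. It gives the time, the measured TCP pose, the force, the opening and the grip force at its end, in the units of the state.
- get_obs(): the state, without advancing time (a new reading comes with each control period).
- vision.camera(name): name is "side" or "top"; returns (picture, depth): 480x640x3 uint8, red, green, blue; 480x640 float32, m along the optical axis (not along the pixel's ray), 0 where there is no reading.
- vision.get_calibration(name): a dict with "mtx" (3x3 intrinsics, pixels), "R" (3x3) and "t" (3): a world point X has camera coordinates R X + t. Camera axes: x right, y down, z forward; pixel columns grow to the right and rows downward; lengths in m; the calibration is good to about 2 mm. A picture is of the moment at which its call begins. get_calibration takes no time and is no camera call.
- job_done(): hands the job in; it is judged then, once.
The state is a dict: "t": time; "joint_positions": joint angles; "joint_vel": joint speeds; "joint_torque": joint torques, N m; "tool_pos": TCP position; "tool_rot": TCP orientation; "contact_force": force on the tool from outside, world axes, zero at the start; "wrist_torque": the same for the moment, N m; "grip_width": finger opening in m; "grasp_force": force on a finger pad.
Only numpy, scipy, OpenCV 4.12 (cv2) and the standard library are available. Lean on these libraries where they do the work, as an engineer would, in place of code of your own. Each camera call takes 0.05 s, during which the arm holds its last target. There are 200 camera calls.

## Working session

There is one attempt and no reset: what is moved stays moved. The work goes in short steps, Python scripts to look and compute and a tool call to move; the robot and the scene stay as the last step left them, time stands still between calls to the robot, and variables do not carry over. Pictures are saved under pics/ and viewed, at most 10 in all, crops included, and the job is handed in when it is done.

Besides the shell and the picture viewer there is one more tool, called after "Request:" by a JSON object that holds its "method" and its "body", one argument or row to a line. step_arm: Moves the arm, as the interface text tells. Its arguments: {"type":"object","properties":{"series":{"type":"array","items":{"type":"object","properties":{"claw":{"type":"number"},"tx":{"type":"number"},"ty":{"type":"number"},"tz":{"type":"number"},"yaw":{"type":"number"}}}},"force":{"type":"number"}},"required":["series"]}

```bash
mkdir -p pics; python3 - <<'E'
from station import get_obs, vision
import cv2,numpy as np
o=get_obs();print({k:np.round(o[k],3) for k in ("t","tool_pos","tool_rot","contact_force")})
for n in("top","side"):
    p,d=vision.camera(n);cv2.imwrite(f"pics/{n}0.png",p[:,:,::-1]);np.save(f"pics/{n}0.npy",d)
    c=vision.get_calibration(n);print(n,c)
E
```

```text
{'t': np.float64(0.0), 'tool_pos': array([0.167, 0.497, 0.191]), 'tool_rot': array([-3.139, -0.   ,  2.817]), 'contact_force': array([0.273, 0.132, 0.07 ])}
top {'mtx': array([[437.18633215,   0.        , 318.5163317 ],
       [  0.        , 437.18633215, 245.88085476],
       [  0.        ,   0.        ,   1.        ]]), 'R': array([[-0.09832435, -0.99514073, -0.00521936],
       [-0.97183179,  0.0971475 , -0.21472154],
       [ 0.2141852 , -0.01604001, -0.97666136]]), 't': array([0.03898089, 0.53600281, 1.14086587])}
side {'mtx': array([[501.22025184,   0.        , 309.5687242 ],
       [  0.        , 501.22025184, 241.93573992],
       [  0.        ,   0.        ,   1.        ]]), 'R': array([[ 0.79288231, -0.60936748, -0.00298406],
       [-0.48612098, -0.62955132, -0.60609531],
       [ 0.36745616,  0.48201286, -0.79538643]]), 't': array([-0.43589509,  0.3056038 ,  0.99766206])}
```

View pics/top0.png

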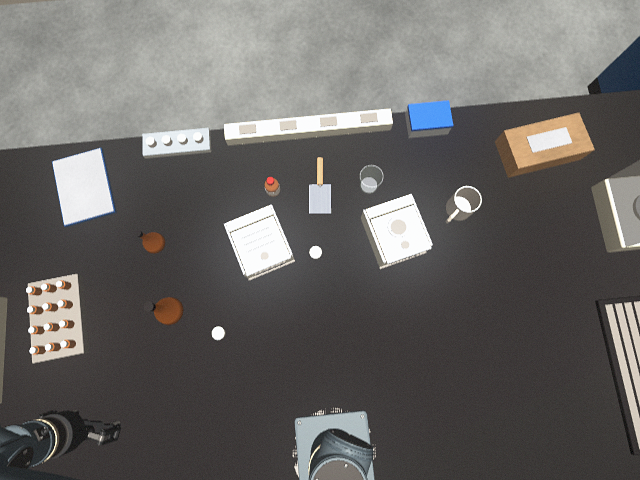

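View pics/side0.png

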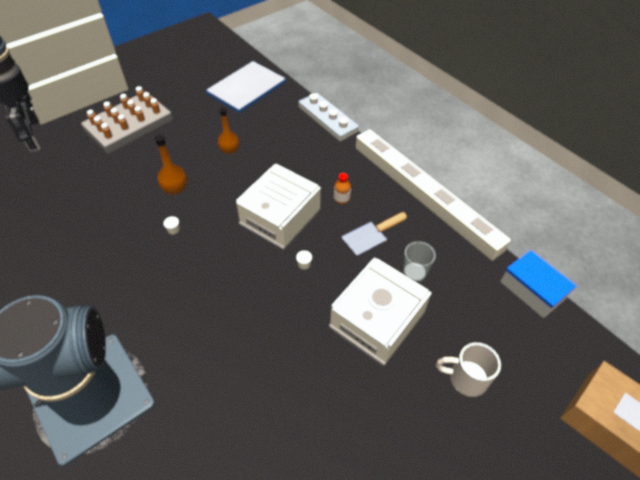

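The sample unit (round boss) is the right one in the top view: boss near (398,227), spot near (405,245). In the side view the boss is near (382,297) and the spot near (367,315). The fuse unit (ribs) is the left one. I'll find the spot's centroid in both views and triangulate.

```bash
cat > h.py <<'E'
import cv2,numpy as np
from station import get_obs, vision
C={n:vision.get_calibration(n) for n in("top","side")}
def spot(img,u,v,r=6):
    g=img.astype(float).mean(2); a=g[v-r:v+r+1,u-r:u+r+1]
    w=np.clip(np.percentile(a,90)-8-a,0,None); yy,xx=np.mgrid[v-r:v+r+1,u-r:u+r+1]
    return np.array([(w*xx).sum(),(w*yy).sum()])/w.sum()
def tri(a,b):
    P=[C[n]["mtx"]@np.c_[C[n]["R"],C[n]["t"]] for n in("top","side")]
    X=cv2.triangulatePoints(P[0],P[1],np.float64(a).reshape(2,1),np.float64(b).reshape(2,1))[:,0]
    return X[:3]/X[3]
def bydepth(n,uv,d):
    c=C[n];z=np.median(d[int(uv[1])-2:int(uv[1])+3,int(uv[0])-2:int(uv[0])+3])
    return c["R"].T@(np.linalg.inv(c["mtx"])@[uv[0],uv[1],1]*z-c["t"])
E
python3 - <<'E'
from h import *
I={n:cv2.imread(f"pics/{n}0.png") for n in C};D={n:np.load(f"pics/{n}0.npy") for n in C}
for nm,t,s,r in(("pad",(405,245),(367,315),7),("boss",(398,227),(382,297),12),("fpad",(264,256),(265,205),6)):
    a=spot(I["top"],*t,r);b=spot(I["side"],*s,r)
    print(nm,a.round(1),b.round(1),tri(a,b).round(4),bydepth("top",a,D["top"]).round(4),bydepth("side",b,D["side"]).round(4))
v=np.hstack([cv2.resize(I["top"][185:275,355:440],None,fx=4,fy=4),cv2.resize(I["side"][255:345,325:435],None,fx=4,fy=4)])
cv2.imwrite("pics/c1.png",v)
E
```

```text
pad [404.6 244.4] [367.2 315. ] [ 0.5084 -0.239   0.1079] [ 0.5071 -0.238   0.1112] [ 0.5086 -0.2393  0.1085]
boss [397.7 226.6] [381.5 296.9] [ 0.5572 -0.227   0.1113] [ 0.5557 -0.226   0.1148] [ 0.5572 -0.2274  0.112 ]
fpad [264.  255.5] [264.9 205.2] [0.5188 0.1325 0.0926] [0.5173 0.1323 0.0964] [0.5186 0.1312 0.0942]
```

View pics/c1.png

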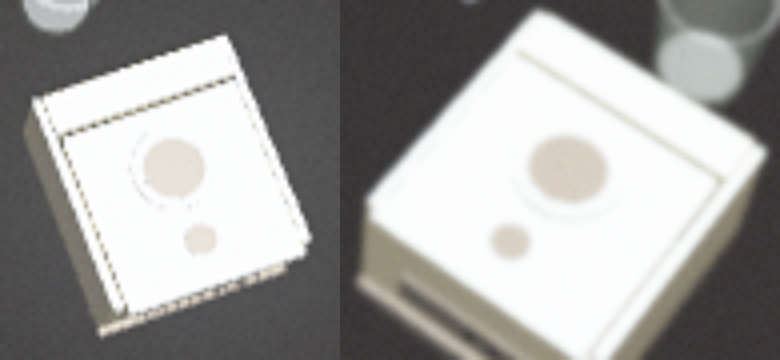

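Everything checks out:
- The spot is at about (0.508, -0.239, 0.109), so the plinth is about 19 mm high.
- The boss is 50 mm behind the spot, as specified.
- The unit's heading is about +0.24 rad.

I'll shut the fingers, rise and cross over.

Request:
{"method": "step_arm", "body": {
  "series": [
    {"claw": -1, "tx": 0, "ty": 0, "tz": -50},
    {"claw": -1, "tx": -40, "ty": -40, "tz": -70},
    {"claw": -1, "tx": -80, "ty": -84, "tz": -70},
    {"claw": -1, "tx": -120, "ty": -126, "tz": -70},
    {"claw": -1, "tx": -160, "ty": -169, "tz": -70}
  ],
  "force": 20
}}

```text
validation failed for argument at $.se...
```

Request:
{"method": "step_arm", "body": {
  "series": [
    {"claw": -1, "tx": -40, "ty": -42, "tz": 0},
    {"claw": -1, "tx": -80, "ty": -84, "tz": 0},
    {"claw": -1, "tx": -120, "ty": -126, "tz": 0},
    {"claw": -1, "tx": -160, "ty": -169, "tz": 0},
    {"claw": -1, "tx": -200, "ty": -211, "tz": 0}
  ]
}}

```text
validation failed for argument at $.se...
```

Request:
{"method": "step_arm", "body": {
  "series": [
    {"claw": -1, "tx": -40, "ty": -42, "tz": 0},
    {"claw": -1, "tx": -80, "ty": -84, "tz": 0},
    {"claw": -1, "tx": -120, "ty": -126, "tz": 0},
    {"claw": -1, "tx": -160, "ty": -169, "tz": 0},
    {"claw": -1, "tx": -197, "ty": -209, "tz": 0}
  ]
}}

```text
validation failed for argument at $.se...
```

Request:
{"method": "step_arm", "body": {
  "series": [
    {"claw": -1, "yaw": -10},
    {"claw": -1, "yaw": -20},
    {"claw": -1, "yaw": -30},
    {"claw": -1, "yaw": -32},
    {"claw": -1, "yaw": -32}
  ]
}}

```text
validation failed for argument at $.se...
```

The calls were refused, probably because every row needs every field. I'll try one call with all of them filled in.

Request:
{"method": "step_arm", "body": {
  "series": [
    {"claw": -1, "tx": 0, "ty": 0, "tz": -50, "yaw": 0},
    {"claw": -1, "tx": -40, "ty": -40, "tz": -70, "yaw": 0},
    {"claw": -1, "tx": -80, "ty": -84, "tz": -70, "yaw": 0},
    {"claw": -1, "tx": -120, "ty": -126, "tz": -70, "yaw": 0},
    {"claw": -1, "tx": -160, "ty": -169, "tz": -70, "yaw": 0}
  ],
  "force": 20
}}

```text
t: 0.72
tool_pos: [0.2656, 0.2847, 0.2621]
tool_rot: [-3.141, 0.0, 2.818]
contact_force: [1.4, -0.5, -0.7]
grip_width: -0.0004
grasp_force: 0.0
```

Request:
{"method": "step_arm", "body": {
  "series": [
    {"claw": -1, "tx": -40, "ty": -42, "tz": 0, "yaw": 0},
    {"claw": -1, "tx": -80, "ty": -84, "tz": 0, "yaw": 0},
    {"claw": -1, "tx": -120, "ty": -126, "tz": 0, "yaw": 0},
    {"claw": -1, "tx": -160, "ty": -169, "tz": 0, "yaw": 0},
    {"claw": -1, "tx": -200, "ty": -211, "tz": 0, "yaw": 0}
  ]
}}

```text
t: 1.35
tool_pos: [0.3878, 0.0207, 0.2622]
tool_rot: [3.141, 0.0, 2.816]
contact_force: [0.5, 1.9, 1.8]
grip_width: 0.0003
grasp_force: 0.0
```

Request:
{"method": "step_arm", "body": {
  "series": [
    {"claw": -1, "tx": -40, "ty": -42, "tz": 0, "yaw": 0},
    {"claw": -1, "tx": -80, "ty": -84, "tz": 0, "yaw": 0},
    {"claw": -1, "tx": -120, "ty": -126, "tz": 0, "yaw": 0},
    {"claw": -1, "tx": -160, "ty": -169, "tz": 0, "yaw": 0},
    {"claw": -1, "tx": -197, "ty": -209, "tz": 0, "yaw": 0}
  ]
}}

```text
t: 1.98
tool_pos: [0.5078, -0.2403, 0.2618]
tool_rot: [3.141, -0.001, 2.816]
contact_force: [-0.5, 0.4, 0.3]
grip_width: 0.0001
grasp_force: 0.0
```

Request:
{"method": "step_arm", "body": {
  "series": [
    {"claw": -1, "tx": 0, "ty": 0, "tz": 0, "yaw": -10},
    {"claw": -1, "tx": 0, "ty": 0, "tz": 0, "yaw": -20},
    {"claw": -1, "tx": 0, "ty": 0, "tz": 0, "yaw": -30},
    {"claw": -1, "tx": 0, "ty": 0, "tz": 0, "yaw": -32},
    {"claw": -1, "tx": 0, "ty": 0, "tz": 0, "yaw": -32}
  ]
}}

```text
t: 2.6
tool_pos: [0.5073, -0.2383, 0.2621]
tool_rot: [3.141, -0.001, -2.91]
contact_force: [0.3, 0.3, 0.5]
grip_width: -0.0003
grasp_force: 0.0
```

The tool is above the spot and lined up with the unit. I'll go down to about 20 mm above it and look from the side.

Request:
{"method": "step_arm", "body": {
  "series": [
    {"claw": -1, "tx": 0, "ty": 0, "tz": 40, "yaw": 0},
    {"claw": -1, "tx": 0, "ty": 0, "tz": 80, "yaw": 0},
    {"claw": -1, "tx": 0, "ty": 0, "tz": 115, "yaw": 0},
    {"claw": -1, "tx": 0, "ty": 0, "tz": 132, "yaw": 0},
    {"claw": -1, "tx": 0, "ty": 0, "tz": 132, "yaw": 0}
  ]
}}

```text
t: 3.22
tool_pos: [0.5066, -0.2378, 0.1293]
tool_rot: [3.14, -0.002, -2.909]
contact_force: [0.3, 0.6, 1.1]
grip_width: -0.0002
grasp_force: 0.0
```

```bash
python3 - <<'E'
from h import *
o=get_obs();print(o["tool_pos"].round(4) if hasattr(o["tool_pos"],"round") else o["tool_pos"],np.round(o["contact_force"],2))
p,d=vision.camera("side");c=C["side"]
def pr(X):
    q=c["mtx"]@(c["R"]@np.array(X)+c["t"]);return q[:2]/q[2]
print("tcp px",pr(o["tool_pos"]),"pad px",pr([.508,-.239,.108]))
cv2.imwrite("pics/s2.png",cv2.resize(p[200:360,290:470,::-1],None,fx=3.5,fy=3.5))
E
```

```text
[ 0.5066 -0.2378  0.1293] [0.26 0.56 1.06]
tcp px [366.77729355 309.72625156] pad px [366.76788167 315.16878447]
```

View pics/s2.png

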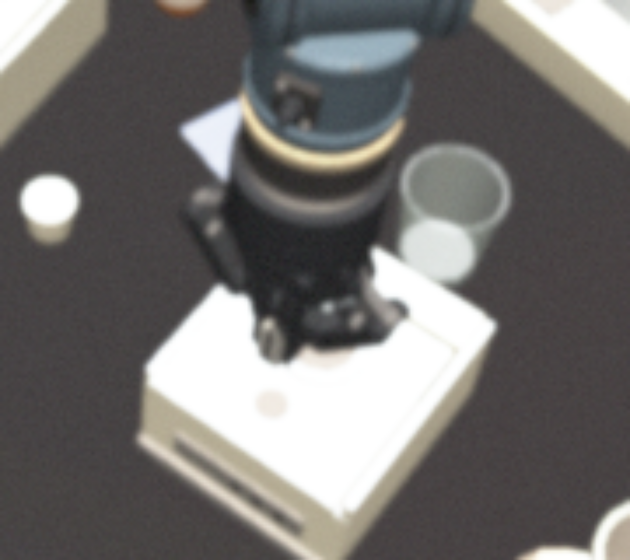

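The crop shows the visible fingertip near crop (275,355), which is full-picture (368.6,301). The reported TCP projects to row 310, so the tip looks about 8 px (roughly 15 mm) higher or farther back than expected. I'll check it with depth before pressing.

```bash
python3 - <<'E'
from h import *
D={};I={}
for n in C:
    p,d=vision.camera(n);D[n]=d;I[n]=p;c=C[n]
    v,u=np.mgrid[0:480,0:640];X=(np.linalg.inv(c["mtx"])@np.stack([u.ravel(),v.ravel(),np.ones(u.size)]))*d.ravel()
    W=(c["R"].T@(X-c["t"][:,None])).T.reshape(480,640,3)
    m=(p.max(2)<110)&(np.hypot(W[...,0]-.5066,W[...,1]+.2378)<.09)&(W[...,2]>.115)&(W[...,2]<.19)&(d>0)
    P=W[m];print(n,m.sum())
    for a in np.arange(.115,.19,.01):
        q=P[(P[:,2]>=a)&(P[:,2]<a+.01)]
        if len(q):print(round(a,3),len(q),q.min(0).round(3),q.max(0).round(3),np.median(q,0).round(3))
for r in range(296,308):print(r,[int(I["side"][r,k].mean()) for k in range(360,378)],D["side"][r,364:374:2].round(3))
t=I["top"][190:290,340:450,::-1];s=I["side"][270:340,330:410,::-1]
cv2.imwrite("pics/c3.png",np.hstack([cv2.resize(t,(440,400)),cv2.resize(s,(360,400),interpolation=2)]))
E
```

```text
top 0
side 19
0.175 10 [ 0.496 -0.251  0.18 ] [ 0.516 -0.24   0.185] [ 0.503 -0.247  0.182]
0.185 9 [ 0.497 -0.254  0.185] [ 0.506 -0.231  0.19 ] [ 0.503 -0.249  0.187]
296 [255, 255, 251, 213, 140, 123, 115, 87, 95, 120, 126, 107, 78, 50, 38, 39, 38, 49] [0.923 0.916 0.909 0.906 0.904]
297 [255, 255, 254, 244, 186, 137, 113, 89, 98, 122, 128, 110, 78, 50, 39, 39, 47, 71] [0.921 0.917 0.911 0.905 0.91 ]
298 [255, 255, 255, 252, 222, 150, 110, 88, 103, 123, 124, 105, 77, 48, 42, 49, 76, 115] [0.924 0.918 0.912 0.913 0.912]
299 [255, 255, 255, 254, 233, 157, 106, 90, 112, 125, 124, 102, 73, 53, 49, 72, 116, 165] [0.927 0.919 0.915 0.91  0.912]
300 [255, 255, 255, 254, 243, 186, 120, 98, 114, 128, 118, 94, 69, 55, 67, 106, 159, 204] [0.929 0.922 0.92  0.915 0.919]
301 [255, 255, 255, 255, 252, 232, 177, 131, 130, 132, 121, 105, 78, 77, 103, 149, 198, 223] [1.003 0.924 0.92  0.917 0.919]
302 [255, 255, 255, 255, 254, 252, 239, 206, 171, 151, 144, 145, 148, 153, 178, 207, 224, 232] [1.001 1.    0.924 0.921 0.92 ]
303 [255, 255, 255, 255, 255, 255, 253, 249, 232, 201, 195, 211, 228, 234, 242, 244, 241, 237] [0.996 1.003 1.    0.926 0.995]
304 [255, 255, 255, 255, 255, 255, 255, 254, 253, 247, 241, 243, 250, 252, 254, 253, 251, 247] [0.998 0.    0.997 0.998 0.994]
305 [255, 255, 255, 255, 255, 255, 255, 255, 255, 254, 253, 251, 252, 254, 254, 254, 254, 253] [0.998 0.996 0.997 0.995 0.992]
306 [255, 255, 255, 255, 255, 255, 255, 255, 255, 255, 255, 254, 253, 253, 254, 254, 255, 255] [0.995 0.995 0.992 1.    0.997]
307 [255, 255, 255, 255, 255, 255, 255, 255, 255, 255, 255, 255, 254, 254, 253, 253, 254, 254] [0.995 0.992 0.995 0.993 0.997]
```

View pics/c3.png

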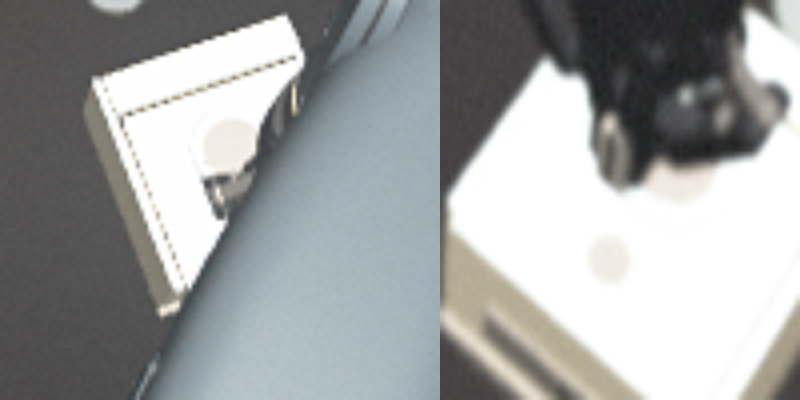

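Depth puts the lowest dark part of the hand at z ≈ 0.18, which doesn't match a TCP at 0.129. I'll look closely at the fingers with the contrast raised.

```bash
python3 - <<'E'
from h import *
p,d=vision.camera("side");c=C["side"];o=get_obs()
g=(255*(p/255.)**.5).astype(np.uint8)
cv2.imwrite("pics/c4.png",cv2.resize(g[230:330,325:425,::-1],(600,600),interpolation=cv2.INTER_CUBIC))
v,u=np.mgrid[0:480,0:640];X=(np.linalg.inv(c["mtx"])@np.stack([u.ravel(),v.ravel(),np.ones(u.size)]))*d.ravel()
W=(c["R"].T@(X-c["t"][:,None])).T.reshape(480,640,3)
for y,x in((290,366),(296,367),(300,369),(290,380),(294,376),(288,386),(288,392),(284,396),(262,350),(255,347),(280,370),(270,375)):print(x,y,W[y,x].round(3))
print(np.round(o["joint_positions"],3),o["grip_width"])
# top
p,d=vision.camera("top");c=C["top"]
X=(np.linalg.inv(c["mtx"])@np.stack([u.ravel(),v.ravel(),np.ones(u.size)]))*d.ravel()
W=(c["R"].T@(X-c["t"][:,None])).T.reshape(480,640,3)
for y in range(232,246,2):print(y,[(int(p[y,x].mean()),W[y,x].round(3).tolist()) for x in range(390,402,4)])
E
```

```text
366 290 [ 0.495 -0.238  0.212]
367 296 [ 0.497 -0.241  0.194]
369 300 [ 0.499 -0.245  0.183]
380 290 [ 0.509 -0.258  0.224]
376 294 [ 0.505 -0.254  0.209]
386 288 [ 0.519 -0.262  0.226]
392 288 [ 0.513 -0.279  0.253]
396 284 [ 0.514 -0.284  0.271]
350 262 [ 0.491 -0.194  0.254]
347 255 [ 0.491 -0.185  0.265]
370 280 [ 0.499 -0.24   0.245]
375 270 [ 0.479 -0.263  0.321]
[-0.559  0.134  0.073  1.506 -0.    -0.792] 6.951249624969872e-05
232 [(255, [0.543, -0.204, 0.114]), (209, [0.507, -0.185, 0.266]), (213, [0.507, -0.195, 0.26])]
234 [(235, [0.54, -0.204, 0.108]), (100, [0.502, -0.184, 0.267]), (176, [0.499, -0.191, 0.275])]
236 [(255, [0.534, -0.203, 0.111]), (247, [0.497, -0.183, 0.266]), (146, [0.495, -0.191, 0.271])]
238 [(255, [0.529, -0.203, 0.109]), (175, [0.493, -0.183, 0.264]), (130, [0.491, -0.191, 0.268])]
240 [(255, [0.522, -0.201, 0.115]), (111, [0.489, -0.182, 0.264]), (82, [0.488, -0.192, 0.262])]
242 [(254, [0.518, -0.201, 0.109]), (77, [0.484, -0.182, 0.262]), (89, [0.414, -0.124, 0.593])]
244 [(254, [0.512, -0.2, 0.111]), (220, [0.511, -0.21, 0.113]), (74, [0.405, -0.118, 0.622])]
```

View pics/c4.png

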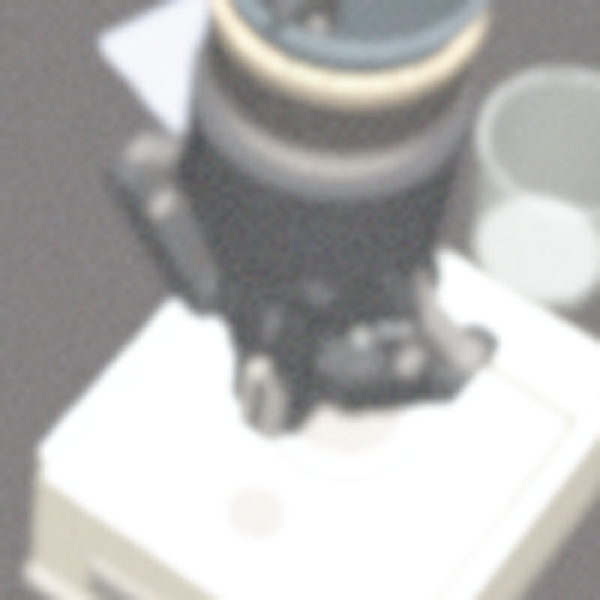

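The fingers are shut and on the right axis: the knuckle midpoint is about (0.505,-0.235). The tip, near crop (272,432), ends at z ≈ 0.178 rather than 0.129. I'll check the start picture for the same height offset.

```bash
python3 - <<'E'
from h import *
for n in C:
    d=np.load(f"pics/{n}0.npy");c=C[n]
    v,u=np.mgrid[0:480,0:640];X=(np.linalg.inv(c["mtx"])@np.stack([u.ravel(),v.ravel(),np.ones(u.size)]))*d.ravel()
    W=(c["R"].T@(X-c["t"][:,None])).T
    P=W[(d.ravel()>0)&(np.hypot(W[:,0]-.168,W[:,1]-.498)<.1)&(W[:,2]>.05)]
    print(n,len(P),np.sort(P[:,2])[:12].round(3));q=P[P[:,2]<np.sort(P[:,2])[0]+.03];print(q.mean(0).round(3))
    q=c["mtx"]@(c["R"]@np.array([.168,.498,.204])+c["t"]);print(q[:2]/q[2])
E
```

```text
top 4427 [0.243 0.245 0.246 0.246 0.247 0.247 0.248 0.248 0.248 0.25  0.251 0.251]
[0.166 0.47  0.258]
[104.71543509 416.00419781]
side 2331 [0.24  0.241 0.242 0.242 0.242 0.242 0.242 0.243 0.243 0.244 0.244 0.244]
[0.166 0.484 0.257]
[ 42.13245377 147.95535448]
```

The start picture shows the same offset: the tip is at z ≈ 0.24 with the TCP reported at 0.191. The reported TCP is therefore about 50 mm below the visible tips. Horizontally it agrees. I'll feel for contact in small steps, ready for contact at either height.

Request:
{"method": "step_arm", "body": {
  "series": [
    {"claw": -1, "tx": 0, "ty": 0, "tz": 5, "yaw": 0},
    {"claw": -1, "tx": 0, "ty": 0, "tz": 10, "yaw": 0},
    {"claw": -1, "tx": 0, "ty": 0, "tz": 14, "yaw": 0},
    {"claw": -1, "tx": 0, "ty": 0, "tz": 17, "yaw": 0},
    {"claw": -1, "tx": 0, "ty": 0, "tz": 17, "yaw": 0}
  ]
}}

```text
t: 4.1
tool_pos: [0.5072, -0.2382, 0.113]
tool_rot: [3.141, -0.001, -2.908]
contact_force: [-0.0, -0.1, -0.0]
grip_width: -0.0001
grasp_force: 0.0
```

Request:
{"method": "step_arm", "body": {
  "series": [
    {"claw": -1, "tx": 0, "ty": 0, "tz": 1, "yaw": 0},
    {"claw": -1, "tx": 0, "ty": 0, "tz": 2, "yaw": 0},
    {"claw": -1, "tx": 0, "ty": 0, "tz": 3, "yaw": 0},
    {"claw": -1, "tx": 0, "ty": 0, "tz": 4, "yaw": 0},
    {"claw": -1, "tx": 0, "ty": 0, "tz": 4, "yaw": 0}
  ]
}}

```text
t: 4.72
tool_pos: [0.5074, -0.2384, 0.1094]
tool_rot: [3.141, -0.0, -2.908]
contact_force: [-0.6, 1.2, 0.4]
grip_width: -0.0002
grasp_force: 0.0
```

Request:
{"method": "step_arm", "body": {
  "series": [
    {"claw": -1, "tx": 0, "ty": 0, "tz": 1, "yaw": 0},
    {"claw": -1, "tx": 0, "ty": 0, "tz": 2, "yaw": 0},
    {"claw": -1, "tx": 0, "ty": 0, "tz": 2, "yaw": 0},
    {"claw": -1, "tx": 0, "ty": 0, "tz": 2, "yaw": 0},
    {"claw": -1, "tx": 0, "ty": 0, "tz": 2, "yaw": 0}
  ]
}}

```text
t: 5.35
tool_pos: [0.5075, -0.2384, 0.1076]
tool_rot: [-3.142, 0.0, -2.908]
contact_force: [0.0, -0.5, 0.2]
grip_width: -0.0002
grasp_force: 0.0
```

Request:
{"method": "step_arm", "body": {
  "series": [
    {"claw": -1, "tx": 0, "ty": 0, "tz": 1, "yaw": 0},
    {"claw": -1, "tx": 0, "ty": 0, "tz": 2, "yaw": 0},
    {"claw": -1, "tx": 0, "ty": 0, "tz": 2, "yaw": 0},
    {"claw": -1, "tx": 0, "ty": 0, "tz": 2, "yaw": 0},
    {"claw": -1, "tx": 0, "ty": 0, "tz": 2, "yaw": 0}
  ]
}}

```text
t: 5.98
tool_pos: [0.5075, -0.2384, 0.1055]
tool_rot: [-3.142, 0.0, -2.908]
contact_force: [0.3, 0.6, -0.1]
grip_width: -0.0003
grasp_force: 0.0
```

Request:
{"method": "step_arm", "body": {
  "series": [
    {"claw": -1, "tx": 0, "ty": 0, "tz": 1, "yaw": 0},
    {"claw": -1, "tx": 0, "ty": 0, "tz": 2, "yaw": 0},
    {"claw": -1, "tx": 0, "ty": 0, "tz": 3, "yaw": 0},
    {"claw": -1, "tx": 0, "ty": 0, "tz": 3, "yaw": 0},
    {"claw": -1, "tx": 0, "ty": 0, "tz": 3, "yaw": 0}
  ]
}}

```text
t: 6.6
tool_pos: [0.5074, -0.2384, 0.1025]
tool_rot: [3.142, -0.0, -2.908]
contact_force: [0.6, 0.5, -0.9]
grip_width: 0.0
grasp_force: 0.0
```

```bash
cat >> h.py <<'E'
def tip():
    o=get_obs();p,d=vision.camera("side");c=C["side"]
    v,u=np.mgrid[0:480,0:640];X=(np.linalg.inv(c["mtx"])@np.stack([u.ravel(),v.ravel(),np.ones(u.size)]))*d.ravel()
    W=(c["R"].T@(X-c["t"][:,None])).T
    P=W[(d.ravel()>0)&(p.max(2).ravel()<150)&(np.hypot(W[:,0]-.507,W[:,1]+.238)<.03)&(W[:,2]>.095)]
    P=P[P[:,2].argsort()];print(o["t"],np.round(o["tool_pos"],4),np.round(o["contact_force"],2));print(P[:10].round(3))
    return p
E
python3 - <<'E'
from h import *
p=tip();cv2.imwrite("pics/c5.png",cv2.resize(p[240:340,320:420,::-1],(500,500),interpolation=2))
E
```

```text
6.6 [ 0.5074 -0.2384  0.1025] [ 0.61  0.46 -0.87]
[[ 0.504 -0.245  0.141]
 [ 0.499 -0.24   0.143]
 [ 0.497 -0.238  0.146]
 [ 0.499 -0.245  0.147]
 [ 0.5   -0.247  0.148]
 [ 0.502 -0.249  0.149]
 [ 0.503 -0.248  0.149]
 [ 0.502 -0.247  0.149]
 [ 0.503 -0.251  0.15 ]
 [ 0.497 -0.244  0.151]]
```

View pics/c5.png

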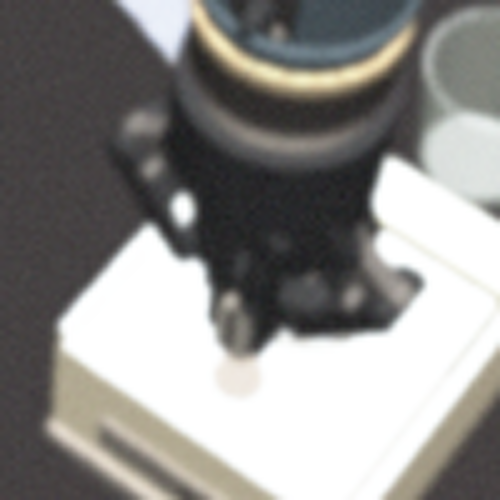

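Still no contact. The visible tip (crop (240,352)) is about 35 mm above the hatch and directly over the spot (crop (238,377)). I'll go down 25 mm.

Request:
{"method": "step_arm", "body": {
  "series": [
    {"claw": -1, "tx": 0, "ty": 0, "tz": 7, "yaw": 0},
    {"claw": -1, "tx": 0, "ty": 0, "tz": 14, "yaw": 0},
    {"claw": -1, "tx": 0, "ty": 0, "tz": 20, "yaw": 0},
    {"claw": -1, "tx": 0, "ty": 0, "tz": 25, "yaw": 0},
    {"claw": -1, "tx": 0, "ty": 0, "tz": 25, "yaw": 0}
  ]
}}

```text
t: 7.28
tool_pos: [0.507, -0.2381, 0.0767]
tool_rot: [3.141, -0.001, -2.908]
contact_force: [0.2, -0.3, 0.1]
grip_width: -0.0001
grasp_force: 0.0
```

```bash
python3 - <<'E'
from h import *
p=tip();cv2.imwrite("pics/c6.png",cv2.resize(p[260:360,320:420,::-1],(500,500),interpolation=2))
E
```

```text
7.275 [ 0.507  -0.2381  0.0767] [ 0.21 -0.34  0.14]
[[ 0.507 -0.244  0.109]
 [ 0.497 -0.242  0.121]
 [ 0.5   -0.247  0.121]
 [ 0.503 -0.25   0.122]
 [ 0.503 -0.247  0.122]
 [ 0.498 -0.244  0.122]
 [ 0.498 -0.246  0.123]
 [ 0.497 -0.242  0.125]
 [ 0.503 -0.252  0.125]
 [ 0.502 -0.247  0.125]]
```

View pics/c6.png

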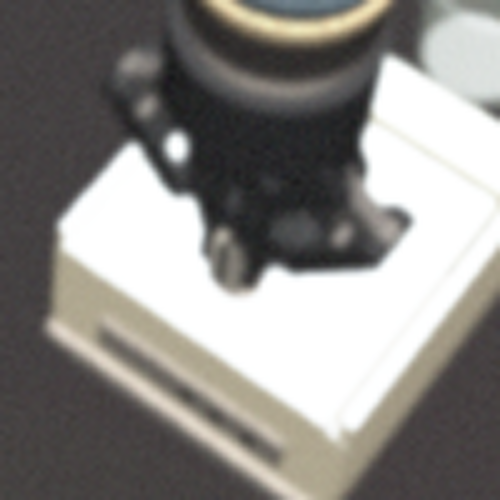

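The tip (crop (238,290)) now covers the spot about 12 mm above the hatch. The depth of its front face agrees with the reported x and y. Next I'll feel down gently.

Request:
{"method": "step_arm", "body": {
  "series": [
    {"claw": -1, "tx": -1, "ty": 0, "tz": 2, "yaw": 0},
    {"claw": -1, "tx": -1, "ty": 0, "tz": 4, "yaw": 0},
    {"claw": -1, "tx": -1, "ty": 0, "tz": 6, "yaw": 0},
    {"claw": -1, "tx": -1, "ty": 0, "tz": 7, "yaw": 0},
    {"claw": -1, "tx": -1, "ty": 0, "tz": 7, "yaw": 0}
  ]
}}

```text
t: 7.95
tool_pos: [0.5085, -0.2383, 0.0712]
tool_rot: [-3.141, 0.0, -2.908]
contact_force: [-1.2, 0.5, 3.9]
grip_width: -0.0001
grasp_force: 1.9
```

Request:
{"method": "step_arm", "body": {
  "series": [
    {"claw": -1, "tx": 0, "ty": 0, "tz": 1, "yaw": 0},
    {"claw": -1, "tx": 0, "ty": 0, "tz": 2, "yaw": 0},
    {"claw": -1, "tx": 0, "ty": 0, "tz": 2, "yaw": 0},
    {"claw": -1, "tx": 0, "ty": 0, "tz": 2, "yaw": 0},
    {"claw": -1, "tx": 0, "ty": 0, "tz": 2, "yaw": 0}
  ]
}}

```text
t: 8.57
tool_pos: [0.5084, -0.2383, 0.0686]
tool_rot: [-3.141, -0.0, -2.908]
contact_force: [-1.4, 0.1, 4.3]
grip_width: 0.0
grasp_force: 2.3
```

Contact: about 4 N, as expected. I'll press on in small steps.

Request:
{"method": "step_arm", "body": {
  "series": [
    {"claw": -1, "tx": 0, "ty": 0, "tz": 0.5, "yaw": 0},
    {"claw": -1, "tx": 0, "ty": 0, "tz": 1, "yaw": 0},
    {"claw": -1, "tx": 0, "ty": 0, "tz": 1.5, "yaw": 0},
    {"claw": -1, "tx": 0, "ty": 0, "tz": 1.5, "yaw": 0},
    {"claw": -1, "tx": 0, "ty": 0, "tz": 1.5, "yaw": 0}
  ]
}}

```text
t: 9.2
tool_pos: [0.5084, -0.2383, 0.0669]
tool_rot: [-3.141, -0.0, -2.908]
contact_force: [-1.1, -0.4, 2.8]
grip_width: 0.0
grasp_force: 2.0
```

```bash
python3 - <<'E'
from h import *
d0=np.load("pics/side0.npy");c=C["side"];o=get_obs();print(np.round(o["tool_pos"],4),np.round(o["contact_force"],2))
d=np.mean([vision.camera("side")[1] for _ in range(4)],0)
v,u=np.mgrid[0:480,0:640]
def w(d):
    X=(np.linalg.inv(c["mtx"])@np.stack([u.ravel(),v.ravel(),np.ones(u.size)]))*d.ravel()
    return (c["R"].T@(X-c["t"][:,None])).T
A,B=w(d0),w(d);r=A-[.508,-.239,0];ax=np.array([.97,.238]);s=r[:,:2]@ax;l=r[:,:2]@[-.238,.97]
for lo in(-.028,-.02,-.01,0,.02,.04):
    m=(s>lo)&(s<lo+.01)&(abs(l)<.055)&(A[:,2]>.1)&(d0.ravel()>0)&(abs(d-d0).ravel()<.02)
    print(lo,m.sum(),np.median((B-A)[m,2]).round(4))
E
```

```text
[ 0.5084 -0.2383  0.0669] [-1.1  -0.4   2.82]
-0.028 264 -0.0057
-0.02 260 -0.0052
-0.01 250 -0.0047
0 181 -0.0045
0.02 46 -0.0027
0.04 24 -0.0027
```

The hatch is about 4.6 mm down at the spot and the force dropped to 2.8 N, so the latch seems to have let go. I'll add 1 mm for certainty, then withdraw quickly up and toward the front.

Request:
{"method": "step_arm", "body": {
  "series": [
    {"claw": -1, "tx": 0, "ty": 0, "tz": 1, "yaw": 0},
    {"claw": -1, "tx": 0, "ty": 0, "tz": 1, "yaw": 0},
    {"claw": -1, "tx": 0, "ty": 0, "tz": 1, "yaw": 0},
    {"claw": -1, "tx": 10, "ty": 0, "tz": -40, "yaw": 0},
    {"claw": -1, "tx": 40, "ty": 0, "tz": -95, "yaw": 0}
  ]
}}

```text
t: 10.02
tool_pos: [0.4688, -0.2457, 0.1594]
tool_rot: [3.136, -0.003, -2.906]
contact_force: [0.1, -1.3, 0.6]
grip_width: 0.0001
grasp_force: 0.0
```

Request:
{"method": "step_arm", "body": {
  "series": [
    {"claw": -1, "tx": 35, "ty": 0, "tz": -50, "yaw": 0},
    {"claw": -1, "tx": 80, "ty": 0, "tz": -90, "yaw": 0},
    {"claw": -1, "tx": 120, "ty": 0, "tz": -120, "yaw": 0},
    {"claw": -1, "tx": 120, "ty": 0, "tz": -120, "yaw": 0},
    {"claw": -1, "tx": 120, "ty": 0, "tz": -120, "yaw": 0}
  ]
}}

```text
t: 10.65
tool_pos: [0.3535, -0.275, 0.2806]
tool_rot: [3.14, 0.001, -2.908]
contact_force: [-0.9, -0.4, 0.8]
grip_width: -0.0004
grasp_force: 0.0
```

Request:
{"method": "step_arm", "body": {
  "series": [
    {"claw": -1, "tx": 0, "ty": 0, "tz": 0, "yaw": 0},
    {"claw": -1, "tx": 0, "ty": 0, "tz": 0, "yaw": 0},
    {"claw": -1, "tx": 0, "ty": 0, "tz": 0, "yaw": 0},
    {"claw": -1, "tx": 0, "ty": 0, "tz": 0, "yaw": 0},
    {"claw": -1, "tx": 0, "ty": 0, "tz": 0, "yaw": 0}
  ]
}}

```text
t: 11.28
tool_pos: [0.353, -0.2752, 0.2819]
tool_rot: [-3.142, 0.0, -2.908]
contact_force: [1.1, 0.5, -0.1]
grip_width: 0.0
grasp_force: 0.0
```

```bash
python3 - <<'E'
from h import *
for n in C:
    p,d=vision.camera(n);cv2.imwrite(f"pics/{n}9.png",p[:,:,::-1])
print(get_obs()["t"])
E
```

```text
11.375
```

View pics/side9.png

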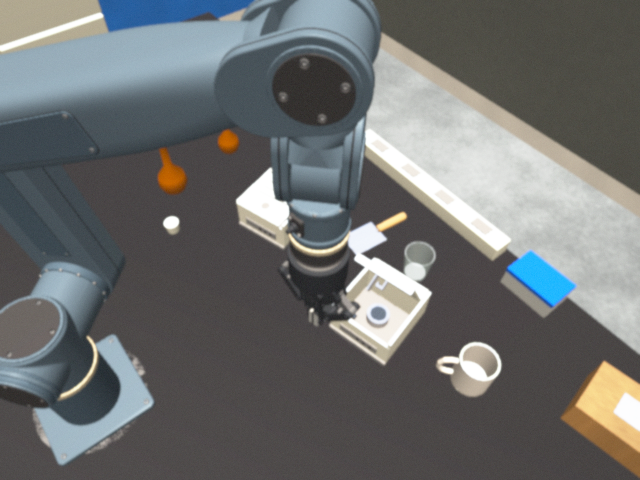

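The picture shows the sample hatch standing open (lid near (390,272), interior near (378,315)) with the hand clear in front. The fuse hatch is shut and the bystanders are where they were. I'll keep still and watch for over 2 s.

Request:
{"method": "step_arm", "body": {
  "series": [
    {"claw": -1, "tx": 0, "ty": 0, "tz": 0, "yaw": 0},
    {"claw": -1, "tx": 0, "ty": 0, "tz": 0, "yaw": 0},
    {"claw": -1, "tx": 0, "ty": 0, "tz": 0, "yaw": 0},
    {"claw": -1, "tx": 0, "ty": 0, "tz": 0, "yaw": 0},
    {"claw": -1, "tx": 0, "ty": 0, "tz": 0, "yaw": 0}
  ]
}}

```text
t: 12.0
tool_pos: [0.3528, -0.2752, 0.2819]
tool_rot: [-3.142, -0.0, -2.908]
contact_force: [1.4, 0.3, 0.6]
grip_width: 0.0003
grasp_force: 0.0
```

Request:
{"method": "step_arm", "body": {
  "series": [
    {"claw": -1, "tx": 0, "ty": 0, "tz": 0, "yaw": 0},
    {"claw": -1, "tx": 0, "ty": 0, "tz": 0, "yaw": 0},
    {"claw": -1, "tx": 0, "ty": 0, "tz": 0, "yaw": 0},
    {"claw": -1, "tx": 0, "ty": 0, "tz": 0, "yaw": 0},
    {"claw": -1, "tx": 0, "ty": 0, "tz": 0, "yaw": 0}
  ]
}}

```text
t: 12.62
tool_pos: [0.3529, -0.2752, 0.2819]
tool_rot: [3.142, 0.0, -2.908]
contact_force: [0.4, -0.2, -0.0]
grip_width: -0.0002
grasp_force: 0.0
```

Request:
{"method": "step_arm", "body": {
  "series": [
    {"claw": -1, "tx": 0, "ty": 0, "tz": 0, "yaw": 0},
    {"claw": -1, "tx": 0, "ty": 0, "tz": 0, "yaw": 0},
    {"claw": -1, "tx": 0, "ty": 0, "tz": 0, "yaw": 0},
    {"claw": -1, "tx": 0, "ty": 0, "tz": 0, "yaw": 0},
    {"claw": -1, "tx": 0, "ty": 0, "tz": 0, "yaw": 0}
  ]
}}

```text
t: 13.25
tool_pos: [0.3528, -0.2752, 0.2819]
tool_rot: [-3.142, -0.0, -2.908]
contact_force: [-0.3, 0.5, 0.0]
grip_width: 0.0002
grasp_force: 0.0
```

Request:
{"method": "step_arm", "body": {
  "series": [
    {"claw": -1, "tx": 0, "ty": 0, "tz": 0, "yaw": 0},
    {"claw": -1, "tx": 0, "ty": 0, "tz": 0, "yaw": 0},
    {"claw": -1, "tx": 0, "ty": 0, "tz": 0, "yaw": 0},
    {"claw": -1, "tx": 0, "ty": 0, "tz": 0, "yaw": 0},
    {"claw": -1, "tx": 0, "ty": 0, "tz": 0, "yaw": 0}
  ]
}}

```text
t: 13.88
tool_pos: [0.3529, -0.2752, 0.2819]
tool_rot: [-3.142, 0.0, -2.908]
contact_force: [-0.7, 0.6, 0.7]
grip_width: 0.0
grasp_force: 0.0
```

```bash
python3 - <<'E'
from h import *
p,d=vision.camera("side");q=cv2.imread("pics/side9.png")[:,:,::-1]
print(get_obs()["t"],"change in hatch area",np.abs(p.astype(int)-q)[250:350,355:435].mean())
cv2.imwrite("pics/end.png",cv2.resize(p[220:370,300:460,::-1],(480,450)))
E
```

```text
13.925 change in hatch area 1.31275
```

View pics/end.png

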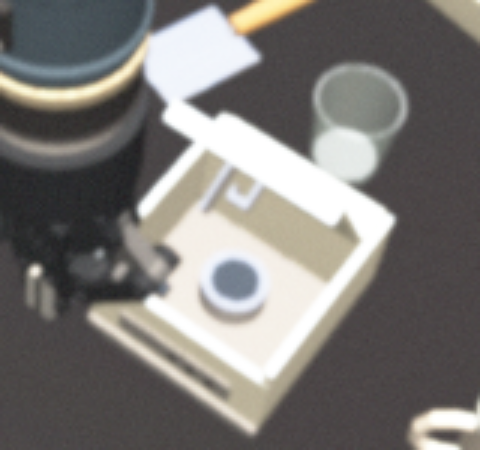

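The hatch (crop (270,165)) stayed fully open through the 2.5 s watch, and the area hasn't changed. I'll hand in the job.

```bash
python3 -c "
from station import job_done
print(job_done())"
```

```text
the job is handed in; nothing more can be done
None
```

The sample unit's hatch sprang open after one gentle press (about 4 N) and stayed open through a 2.5 s watch with the hand clear; in the pictures the fuse hatch stayed shut and nothing else had moved, and the job is handed in.

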